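# Empty can through the sprung flap of the bar cart's empties bin

## Robot

A 6-joint arm with a two-finger parallel gripper is mounted at the origin on the work surface. World frame = base frame: x ahead of the robot, y to its left, z up, the work surface at z = 0. Lengths are in m, angles in rad, forces in N, time in s.
With the tool pointing down it reaches from about 0.3 to 0.95 m from the base axis. Payload 3.1 kg.
Tool frame: the origin (TCP) lies midway between the tips of the shut fingers; the grasp point (between the pads) lies 19 mm behind it; z points along the fingers, y is the line along which they close (so a half turn about z gives the same grasp; the last joint's range is limited). The gripper opens to 85 mm and grips with 20 to 120 N. Pads are 22 mm wide; open, the fingers measure 114 mm over their backs; the gripper's body (76 mm by 85 mm) begins 54 mm behind the grasp point. The pads swing forward as they close: fully open they stand 13 mm farther back than shut.
Start: joints at [-1.333, 0.308, 1.634, -0, 1.2, -0.07], TCP at [0.189, -0.596, 0.231] pointing down, gripper open.
Joint ranges: [-3.06, 3.06], [-0.79, 1.96], [0.05, 2.63], [-1.19, 4.34], [0.05, 2.64], [-2.94, 2.94]. Speed limits (rad/s): [2.79, 2.79, 3.14, 3.14, 3.14, 3.14].

## Interface

Orientations are given as [roll, pitch, yaw] about the fixed x, y, z axes, in that order (R = Rz(yaw) Ry(pitch) Rx(roll)).
In Python, from workcell import get_obs, snapshot, camera_model, sign_off, look_for, pinpoint gives the robot as it stands.
- The arm moves only by the tool move_arm, never from a script. Its argument "motion" is one flat list of numbers, 7 for each row, row after row: the shift along the tool's x, y, z in mm, then the turn, a rotation vector about the tool's x, y, z in degrees, then the opening, from 0 (shut) to 1 (fully open). A call has 1 to 12 rows; each row shifts and turns the commanded pose from where the row before left it, along the tool's axes as they then stand; what a row does not reach is not made up. A row lasts 1/10 s, in which the tool goes at most 50 mm and 8.59 degrees, less where a joint would pass 70% of its speed; a pose out of reach is approached as far as the arm can. A call is refused whole if a number of a shift passes 50 or a number of a turn 8.59, either way. A call with a gripper value outside its range is refused whole. The fingers move at their own pace and stop on an object; "force" is the grip in N (left out, the last holds). Time passes only in rows, so rows that do not move let the fingers close. It gives the time, the measured TCP pose, the force, the opening and the grip force at its end, in the units of the state.
- get_obs(): the state, without advancing time (a new reading comes with each control period).
- snapshot(name): name is "side" or "top"; returns the picture (420x560x3 uint8, red, green, blue); there is no depth.
- camera_model(name): a dict with "fx", "fy", "cx", "cy" (pixels), "xyz" and "attitude" of the camera in the world. Camera axes: x right, y down, z forward; pixel columns grow to the right and rows downward; lengths in m; the calibration is good to about 2 mm. A picture is of the moment at which its call begins. camera_model takes no time and is no camera call.
- sign_off(): hands the job in; it is judged then, once.
Trained networks look in the newest picture that a camera, given by its name, has taken for a name from the list of things; names that differ only in an ending like _2 or _b are one class to them, and where a whole thing is asked for, a point or a joint stands for the part that bears it (a point fixed in the world has none). Each returns a list of dicts, best first, with "p" (0 to 1); they miss things now and then, are a little off and sometimes report something else, mostly with a low value. They report only what shows in the picture. A call takes as long as a camera call. They do not tell look-alikes from the thing itself.
- look_for(camera, query): "point" ([column, row] in pixels, amid what is visible of it).
- pinpoint(camera, query): "point" ([column, row] in pixels: a listed point, or the origin of a listed thing).
The state is a dict: "t": time; "joints": joint angles; "joint_velocities": joint speeds; "joint_torque": joint torques, N m; "eef_pos": TCP position; "orientation": TCP orientation; "wrist_force": force on the tool from outside, world axes, zero at the start; "torque": the same for the moment, N m; "finger_gap": opening from 0.0 (shut) to 1.0 (fully open); "grip_force": force on a finger pad.
Only numpy, scipy, OpenCV 4.12 (cv2) and the standard library are available. Lean on these libraries where they do the work, as an engineer would, in place of code of your own. Each camera call takes 0.05 s, during which the arm holds its last target. There are 200 camera calls.

## Task

Throw the empty red can on the bar cart away: push it through the sprung two-leaf flap in the sloping top of the green empties bin, all the way, so that it drops inside and the flap shuts behind it. Do not ram the bin, and leave the two tumblers, the olive dish and the ice bucket standing where they are.

Things in the scene. Friction and masses are not known exactly. Their poses are not given: they have to be found in the camera images.
- can_center (a point): Centre of the empty can: upright red cylinder with aluminium bands, 38 mm in diameter, 100 mm tall, about 40 g, standing on the cart top; this point is on its axis, 50 mm above its underside. Its own z axis points to the lid. The lowest 10 mm taper to a 26 mm wide base, which leads it into the flap; the lid is flat, 32 mm wide.
- bin: Green empties bin with a brass sloping top, fixed to the cart: 180 mm wide (its y), 210 mm deep (its x from -95 to +115 mm). Origin on the cart top, straight under the centre of the mouth; z up. Its low front (-x, about 130 mm high) faces roughly the robot and its back is 215 mm high: the brass top is a plane tilted 22 degrees, rising towards +x. So the way in, square to that top, is the direction (0.375, 0, -0.927) in the bin's axes. Hollow inside.
- bin_mouth (a point): Centre of the mouth, in the plane of the brass top, 170 mm above the cart top; axes as bin. The mouth is a rectangle 48 mm wide (bin's y) by 46 mm (along the slope), closed by two steel leaves lying 4 mm below the plane; behind its front and rear edges guide walls run 45 mm inwards. Fingers holding the can do not fit in, shut fingers do. The leaves hold a can that has been pushed part-way in; it falls only once its lid end is about 28 mm below the plane of the top.
- flap_left (a joint): Left leaf (bin's +y half of the mouth, 23 mm long from its hinge on the +y edge to the middle): 0 shut, grows as it swings inwards, at most 1.5 rad; about 1.35 with the can in it. Polished and slippery. Sprung shut: 0.04 N m when shut, 0.07 N m when open; the two leaves together push back on the can with at most about 10 N.
- flap_right (a joint): Right leaf (bin's -y half), the mirror of the left: 0 shut, grows inwards.
- tumbler0: Crystal tumbler, open, 80 mm wide at the rim, 90 mm tall, loose; origin at the centre of its underside. Leave alone.
- tumbler1: Second crystal tumbler, the same. Leave alone.
- olive_dish: White ceramic dish of olives, 110 mm wide, 35 mm tall, loose; origin at the centre of its underside. Leave alone.
- ice_bucket: Steel ice bucket with latched lid and tongs on it, 170 mm wide, about 195 mm tall with its knob, loose; origin at the centre of its underside. Leave alone.
Mind the look-alikes: they are no part of the job. What is meant by the part that bears can_center is not blue, and is the smaller of those in its own colour.

How it is judged:
By the outcome, as a careful person would: the job done as asked, in the order asked, and still so for the second after the job is handed in, with the robot touching nothing.
It also fails if it takes over 54 s, if anything falls off the work surface, if the arm or the gripper's body presses on something with over 40 N, if the wrist force passes 120 N, or if a joint passes its speed limit or range.

## Working session

There is one attempt and no reset: what is moved stays moved. The work goes in short steps, Python scripts to look and compute and a tool call to move; the robot and the scene stay as the last step left them, time stands still between calls to the robot, and variables do not carry over. Pictures are saved under pics/ and viewed, at most 10 in all, crops included, and the job is handed in when it is done.

Besides the shell and the picture viewer there is one more tool, called after ">>>" in YAML: its name, and indented under it one key for each argument. move_arm: Moves the arm, as the interface text tells. Its arguments: {"type":"object","properties":{"motion":{"type":"array","items":{"type":"number"}},"force":{"type":"number"}},"required":["motion"]}

```bash
mkdir -p pics
cat > h.py <<'E'
import numpy as np, cv2
from scipy.spatial.transform import Rotation as Ro
from workcell import *
def cam(n):
    m=camera_model(n); a=np.array(m["attitude"])
    R=a if a.shape==(3,3) else (Ro.from_euler('xyz',a).as_matrix() if a.size==3 else Ro.from_quat(a).as_matrix())
    return m,R
def ray(n,p):
    m,R=cam(n); d=R@np.array([(p[0]-m["cx"])/m["fx"],(p[1]-m["cy"])/m["fy"],1]); return np.array(m["xyz"]),d/np.linalg.norm(d)
def atz(n,p,z):
    o,d=ray(n,p); return o+d*(z-o[2])/d[2]
def proj(n,P):
    m,R=cam(n); c=R.T@(np.array(P)-m["xyz"]); return [m["cx"]+m["fx"]*c[0]/c[2],m["cy"]+m["fy"]*c[1]/c[2]]
def tri(a,pa,b,pb):
    o1,d1=ray(a,pa);o2,d2=ray(b,pb)
    s=np.linalg.lstsq(np.c_[d1,-d2],o2-o1,rcond=None)[0]; A=o1+s[0]*d1;B=o2+s[1]*d2
    return (A+B)/2,np.linalg.norm(A-B)
E
python3 - <<'E'
from h import *
np.set_printoptions(precision=4,suppress=True)
ims=[]
for n in("side","top"):
    im=snapshot(n); cv2.imwrite(f"pics/{n}0.png",im[:,:,::-1]); print(n,camera_model(n))
    for q in("can_center","bin_mouth","bin","tumbler0","olive_dish","ice_bucket"):
        print(q,[(np.round(r["point"]),round(r["p"],2)) for r in pinpoint(n,q)])
print(get_obs())
E
```

```text
side {'fx': 495.59234635791165, 'fy': 495.59234635791165, 'cx': 272.8608245522168, 'cy': 214.33939780211327, 'xyz': array([0.4801, 1.1744, 0.8753]), 'attitude': array([-2.197 ,  0.0059, -3.0581])}
can_center [(array([274., 268.]), 0.94), (array([307., 259.]), 0.73), (array([345., 248.]), 0.59), (array([252., 356.]), 0.17)]
bin_mouth [(array([257., 151.]), 0.57)]
bin [(array([261., 196.]), 0.75)]
tumbler0 [(array([229., 248.]), 0.77), (array([224., 287.]), 0.57)]
olive_dish [(array([325., 320.]), 0.76)]
ice_bucket [(array([250., 355.]), 0.68)]
top {'fx': 456.77573213517934, 'fy': 456.77573213517934, 'cx': 283.7855218722155, 'cy': 204.20903197331188, 'xyz': array([0.4928, 0.133 , 1.2076]), 'attitude': array([-3.0649,  0.0311, -1.5653])}
can_center [(array([274., 280.]), 0.83), (array([242., 215.]), 0.74), (array([262., 247.]), 0.6)]
bin_mouth [(array([416., 176.]), 0.71)]
bin [(array([395., 183.]), 0.75)]
tumbler0 [(array([298., 164.]), 0.63), (array([244., 164.]), 0.59)]
olive_dish [(array([202., 263.]), 0.69)]
ice_bucket [(array([163., 201.]), 0.95)]
{'t': 0.7, 'joints': array([-1.3327,  0.308 ,  1.6338, -0.    ,  1.1997, -0.0697]), 'joint_velocities': array([-0.0012,  0.0012, -0.0007,  0.0001, -0.0001, -0.0003]), 'joint_torque': array([  0.001 , -41.5126, -27.7004,  -0.0001,   0.0007,  -0.    ]), 'eef_pos': array([ 0.1893, -0.5957,  0.2313]), 'orientation': array([3.1415, 0.    , 0.3078]), 'wrist_force': array([0.2562, 0.5416, 0.4427]), 'torque': array([ 0.0403, -0.0044, -0.0097]), 'grip_force': 0.0, 'finger_gap': 1.001959481025141}
```

View pics/side0.png

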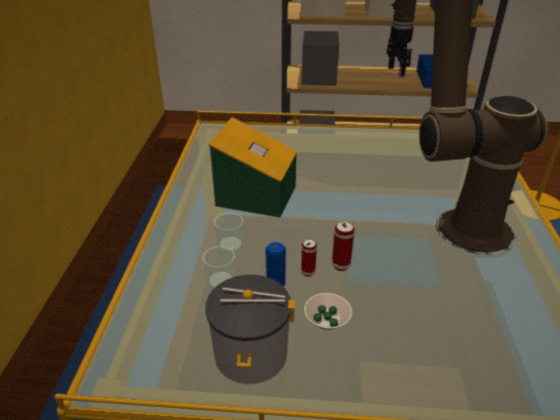

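View pics/top0.png

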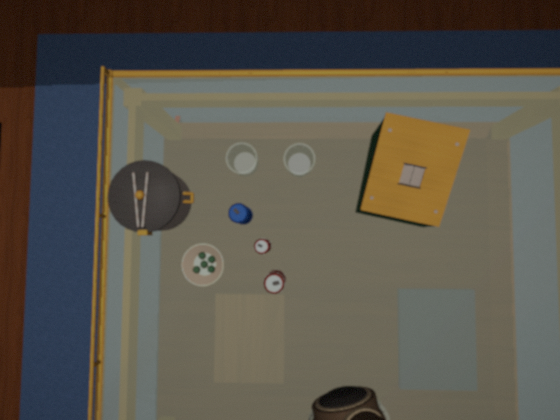

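The small red can is at side (309,259) / top (262,246), with a larger red can at (343,248) / (274,282) and a blue one. The bin is at top right, with its mouth at top (412,175) and the front edge towards the robot.

Run:
```python
from h import *
from scipy.optimize import least_squares
np.set_printoptions(precision=4,suppress=True)
print("can",tri("side",[307,259],"top",[262,247]),"big",tri("side",[345,248],"top",[274,280]))
print("can lid from top",atz("top",[261.5,246],.1))
print("mouth",tri("side",[258,150],"top",[412,175.5]),atz("top",[412,175.5],.17))
im=cv2.imread("pics/top0.png"); h=cv2.cvtColor(im,cv2.COLOR_BGR2HSV)
m=cv2.inRange(h,(12,150,100),(30,255,255)); m[:105]=0; m[:,:340]=0; m[240:]=0
c=max(cv2.findContours(m,0,2)[0],key=cv2.contourArea); c=cv2.convexHull(c)
q=cv2.approxPolyDP(c,8,True)[:,0]; print(q)
T=np.tan(np.radians(22))
def corners(p,pts=[(-.095,.09),(.115,.09),(.115,-.09),(-.095,-.09),(0,0)]):
    c,s=np.cos(p[2]),np.sin(p[2]); return [(p[0]+c*x-s*y,p[1]+s*x+c*y,.17+x*T) for x,y in pts]
t=[(361,210),(388,114),(467,130),(438,225),(412,175.5)]
sd=[(277,214-36),(211,145),(235,122),(297,152),(258.5,150)]
f=lambda p:np.r_[(np.array([proj("top",P) for P in corners(p)])-t).ravel(),(np.array([proj("side",P) for P in corners(p)])-sd).ravel()]
r=least_squares(f,[.56,-.15,0],loss='soft_l1'); print(r.x,np.degrees(r.x[2])); print(f(r.x).reshape(-1,2))
for n,z in(("tumbler0",[(298,164),(244,164)]),("dish",[(202,263)]),("bucket",[(163,201)])):
    print(n,[atz("top",p,0) for p in z])
```

```text
can (array([0.4755, 0.224 , 0.0509]), np.float64(0.005078949042076074)) big (array([0.3875, 0.1923, 0.0664]), np.float64(0.008993795409849698))
can lid from top [0.4762 0.2213 0.1   ]
mouth (array([ 0.6385, -0.1264,  0.1653]), np.float64(0.001814459286352152)) [ 0.6387 -0.1252  0.17  ]
[[386 114]
 [468 130]
 [438 225]
 [361 209]]
[ 0.6371 -0.1239 -0.2111] -12.093284374934887
[[ 0.5864 -0.3383]
 [-1.622  -0.1121]
 [ 0.9606  0.6458]
 [-0.4096  1.071 ]
 [-0.5566  0.6894]
 [ 3.2421  2.1536]
 [-1.9218 -1.4016]
 [-3.3678 -4.5246]
 [-0.6313 -1.2801]
 [-0.4877 -1.0146]]
tumbler0 [array([0.6932, 0.1337, 0.    ]), array([0.6932, 0.2783, 0.    ])]
dish [array([0.4291, 0.3864, 0.    ])]
bucket [array([0.5931, 0.4946, 0.    ])]
```

```bash
cat >> h.py <<'E'
def rows(xyz,rpy,N):
    o=get_obs(); R0=Ro.from_euler('xyz',o["orientation"]); R1=Ro.from_euler('xyz',rpy)
    w=(R0.inv()*R1).as_rotvec()/N
    M=sum(Ro.from_rotvec(k*w).as_matrix() for k in range(N))
    s=np.linalg.solve(M,R0.inv().apply(np.array(xyz)-o["eef_pos"]))
    print(N,"x",np.round(s*1e3,2),np.round(np.degrees(w),2),"t",o["t"],"pos",np.round(o["eef_pos"],4),"F",np.round(o["wrist_force"],1))
E
python3 - <<'E'
from h import *
rows([.476,.2225,.23],[np.pi,0,.49],24)
print("blue",tri("side",[274,268],"top",[242,215]))
E
```

```text
24 x [ 24.18 -26.9    0.05] [ 0.    0.   -0.43] t 0.7 pos [ 0.1893 -0.5957  0.2313] F [0.3 0.5 0.4]
blue (array([0.55530331, 0.27456665, 0.06043629]), np.float64(0.00417418493084283))
```

>>> move_arm:
  motion: [24.2,-26.9,0,0,0,-0.43,1,24.2,-26.9,0,0,0,-0.43,1,24.2,-26.9,0,0,0,-0.43,1,24.2,-26.9,0,0,0,-0.43,1,24.2,-26.9,0,0,0,-0.43,1,24.2,-26.9,0,0,0,-0.43,1,24.2,-26.9,0,0,0,-0.43,1,24.2,-26.9,0,0,0,-0.43,1,24.2,-26.9,0,0,0,-0.43,1,24.2,-26.9,0,0,0,-0.43,1,24.2,-26.9,0,0,0,-0.43,1,24.2,-26.9,0,0,0,-0.43,1]

```text
t: 1.9
eef_pos: [0.3522, -0.1918, 0.2316]
orientation: [3.141, -0.001, 0.398]
wrist_force: [0.5, -0.8, 0.7]
finger_gap: 1.0
grip_force: 0.0
```

>>> move_arm:
  motion: [24.2,-26.9,0,0,0,-0.43,1,24.2,-26.9,0,0,0,-0.43,1,24.2,-26.9,0,0,0,-0.43,1,24.2,-26.9,0,0,0,-0.43,1,24.2,-26.9,0,0,0,-0.43,1,24.2,-26.9,0,0,0,-0.43,1,24.2,-26.9,0,0,0,-0.43,1,24.2,-26.9,0,0,0,-0.43,1,24.2,-26.9,0,0,0,-0.43,1,24.2,-26.9,0,0,0,-0.43,1,24.2,-26.9,0,0,0,-0.43,1,24.2,-26.9,0,0,0,-0.43,0.8]

```text
t: 3.1
eef_pos: [0.4776, 0.224, 0.2315]
orientation: [3.141, -0.001, 0.489]
wrist_force: [-0.1, -0.9, -0.9]
finger_gap: 0.856
grip_force: 0.0
```

Run:
```python
from h import *
for n in("side","top"):
    im=snapshot(n); cv2.imwrite(f"pics/{n}1.png",im[:,:,::-1])
    print(n,[(np.round(r["point"]),round(r["p"],2)) for r in pinpoint(n,"can_center")])
rows([.476,.2225,.10],[np.pi,0,.49],6)
print(get_obs()["orientation"],get_obs()["finger_gap"])
```

```text
side [(array([307., 256.]), 0.93), (array([275., 266.]), 0.78), (array([341., 248.]), 0.6)]
top [(array([242., 216.]), 0.63), (array([275., 284.]), 0.59)]
6 x [-0.17 -0.04 21.85] [ 0.    0.01 -0.  ] t 3.3 pos [0.4771 0.2228 0.2311] F [ 0.1 -0.4 -1. ]
[3.14122835e+00 8.16499516e-04 4.89727778e-01] 0.8008043801903951
```

View pics/side1.png

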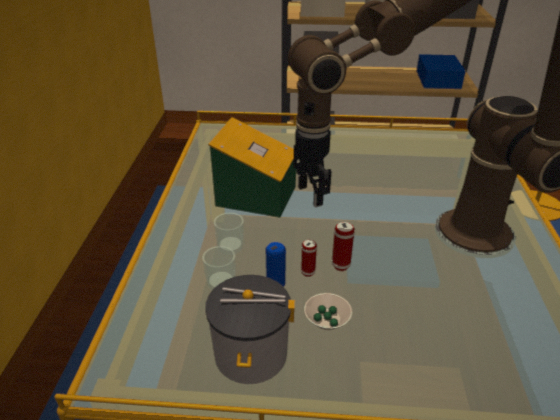

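>>> move_arm:
  motion: [-1,0,24,0,0,0,0.8,0,0,24,0,0,0,0.8,0,0,24,0,0,0,0.8,0,0,24,0,0,0,0.8,0,0,24,0,0,0,0.8,0,0,24,0,0,0,0.8,0,0,18,0,0,0,0.8,0,0,11,0,0,0,0.8,0,0,0,0,0,0,0.8]

```text
t: 4.2
eef_pos: [0.4749, 0.2204, 0.0569]
orientation: [-3.141, 0.004, 0.487]
wrist_force: [-1.1, -0.8, -0.7]
finger_gap: 0.803
grip_force: 0.0
```

>>> move_arm:
  motion: [0,0,0,0,0,0,0.6,0,0,0,0,0,0,0.5,0,0,0,0,0,0,0.4,0,0,0,0,0,0,0.3,0,0,0,0,0,0,0.3,0,0,0,0,0,0,0.3,0,0,0,0,0,0,0.3,0,0,0,0,0,0,0.3]
  force: 35

```text
t: 5.0
eef_pos: [0.4777, 0.2223, 0.0596]
orientation: [3.141, -0.003, 0.488]
wrist_force: [-1.0, -0.5, 5.9]
finger_gap: 0.432
grip_force: 35.6
```

Run:
```python
from h import *
im=snapshot("side"); cv2.imwrite("pics/side2.png",cv2.resize(im[150:320,220:400,::-1],None,fx=3,fy=3))
o=get_obs();print(o["eef_pos"],o["finger_gap"],o["grip_force"])
```

```text
[0.47768385 0.22231294 0.0596286 ] 0.43459706703357376 35.55069597729016
```

View pics/side2.png

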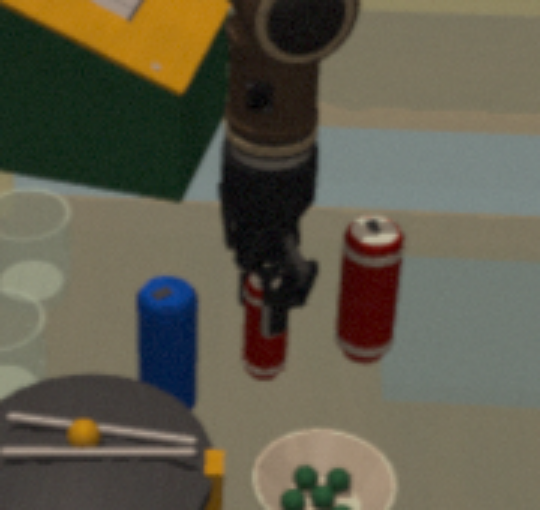

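>>> move_arm:
  motion: [0,0,-15,0,0,0,0.3,0,0,-25,0,0,0,0.3,0,0,-25,0,0,0,0.3,0,0,-25,0,0,0,0.3,0,0,-25,0,0,0,0.3,0,0,-25,0,0,0,0.3,0,0,-25,0,0,0,0.3,0,0,-25,0,0,0,0.3,0,0,-20,0,0,0,0.3,0,0,-10,0,0,0,0.3,0,0,0,0,0,0,0.3]

```text
t: 6.15
eef_pos: [0.4772, 0.2223, 0.2797]
orientation: [3.141, -0.003, 0.488]
wrist_force: [0.8, 0.6, 0.3]
finger_gap: 0.431
grip_force: 35.2
```

```bash
cat >> h.py <<'E'
M=np.array([.638,-.125,.17]); YAW=-.211; RPY=[np.pi,-np.radians(22),YAW]
D=Ro.from_euler('xyz',RPY).apply([0,0,1])
E
python3 - <<'E'
from h import *
print(D, M-.105*D); rows(M-.105*D,RPY,20); print(get_obs()["finger_gap"],get_obs()["grip_force"])
E
```

```text
[ 0.36629856 -0.07845679 -0.92718385] [ 0.59953865 -0.11676204  0.2673543 ]
20 x [ 3.25 18.03  1.65] [-0.39  1.05  1.98] t 6.15 pos [0.4772 0.2223 0.2797] F [0.8 0.6 0.3]
0.43054886800956105 35.20204609259963
```

>>> move_arm:
  motion: [3.3,18,1.6,-0.4,1.05,2,0.3,3.3,18,1.6,-0.4,1.05,2,0.3,3.3,18,1.6,-0.4,1.05,2,0.3,3.3,18,1.6,-0.4,1.05,2,0.3,3.3,18,1.6,-0.4,1.05,2,0.3,3.3,18,1.6,-0.4,1.05,2,0.3,3.3,18,1.6,-0.4,1.05,2,0.3,3.3,18,1.6,-0.4,1.05,2,0.3,3.3,18,1.6,-0.4,1.05,2,0.3,3.3,18,1.6,-0.4,1.05,2,0.3]

```text
t: 7.15
eef_pos: [0.5656, 0.0625, 0.2667]
orientation: [3.105, -0.189, 0.14]
wrist_force: [0.5, -0.3, -0.4]
finger_gap: 0.435
grip_force: 35.2
```

>>> move_arm:
  motion: [3.3,18,1.6,-0.4,1.05,2,0.3,3.3,18,1.6,-0.4,1.05,2,0.3,3.3,18,1.6,-0.4,1.05,2,0.3,3.3,18,1.6,-0.4,1.05,2,0.3,3.3,18,1.6,-0.4,1.05,2,0.3,3.3,18,1.6,-0.4,1.05,2,0.3,3.3,18,1.6,-0.4,1.05,2,0.3,3.3,18,1.6,-0.4,1.05,2,0.3,3.3,18,1.6,-0.4,1.05,2,0.3,3.3,18,1.6,-0.4,1.05,2,0.3,0,0,0,0,0,0,0.3]

```text
t: 8.25
eef_pos: [0.5962, -0.1181, 0.2651]
orientation: [3.137, -0.38, -0.221]
wrist_force: [-0.1, -0.4, -0.9]
finger_gap: 0.434
grip_force: 35.2
```

Run:
```python
from h import *
for n in("side","top"):
    im=snapshot(n); cv2.imwrite(f"pics/{n}3.png",im[:,:,::-1])
a=cv2.imread("pics/side3.png"); b=cv2.imread("pics/top3.png")
o=get_obs();R=Ro.from_euler('xyz',o["orientation"]);z=R.apply([0,0,1])
print(o["eef_pos"],o["orientation"],o["finger_gap"]); rows(M-.105*D,RPY,1)
base=o["eef_pos"]+.059*z
print("mouth px",proj("side",M),proj("top",M),"base px",proj("side",base),proj("top",base))
c=np.hstack([cv2.resize(a[80:220,190:330],(400,400),interpolation=2),cv2.resize(b[100:240,340:480],(400,400),interpolation=2)])
cv2.imwrite("pics/c3.png",c)
```

```text
[ 0.59681589 -0.11666997  0.26589602] [ 3.13789339 -0.38074319 -0.2188523 ] 0.43463480464296833
1 x [ 3.03 -0.5  -0.36] [ 0.38  0.19 -0.42] t 8.35 pos [ 0.5968 -0.1167  0.2659] F [-0.9 -0.9 -0.6]
mouth px [np.float64(257.7650103137893), np.float64(148.80036589321395)] [np.float64(411.9209489305689), np.float64(175.8154057650077)] base px [np.float64(264.06708437458974), np.float64(137.06740100494955)] [np.float64(415.20355242216647), np.float64(182.2336601330521)]
```

View pics/c3.png

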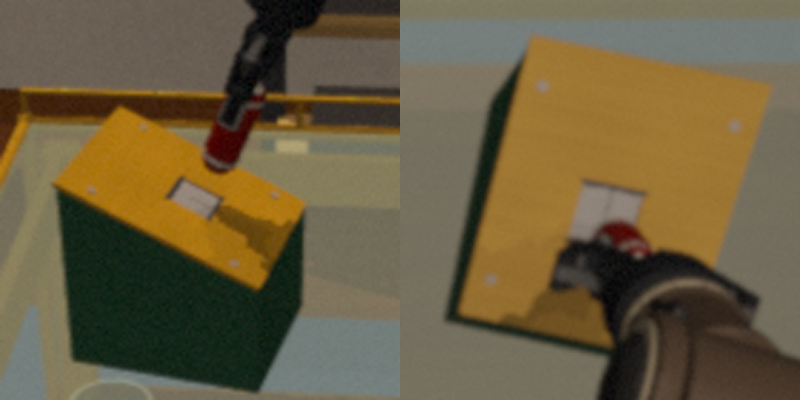

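Run:
```python
from h import *
o=get_obs();R=Ro.from_euler('xyz',o["orientation"])
out=[]
for n,(x0,y0) in(("side",(250,100)),("top",(400,165))):
    im=cv2.imread(f"pics/{n}3.png"); S=10
    w,h=(40,45) if n=="side" else (40,35)
    c=cv2.resize(im[y0:y0+h,x0:x0+w],None,fx=S,fy=S,interpolation=2)
    def ring(off,zr,r,col):
        P=[o["eef_pos"]+R.apply([off+r*np.cos(a),r*np.sin(a),zr]) for a in np.linspace(0,6.283,40)]
        p=np.array([proj(n,q) for q in P]); p=((p-[x0,y0]+.5)*S).astype(int)
        cv2.polylines(c,[p],True,col,1)
    ring(0,.059,.013,(0,255,0)); ring(0,.049,.019,(0,255,0)); ring(-.005,.049,.019,(255,255,0))
    out.append(cv2.copyMakeBorder(c,0,450-c.shape[0],0,0,0))
cv2.imwrite("pics/d3.png",np.hstack(out))
```

```text
(no output)
```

View pics/d3.png

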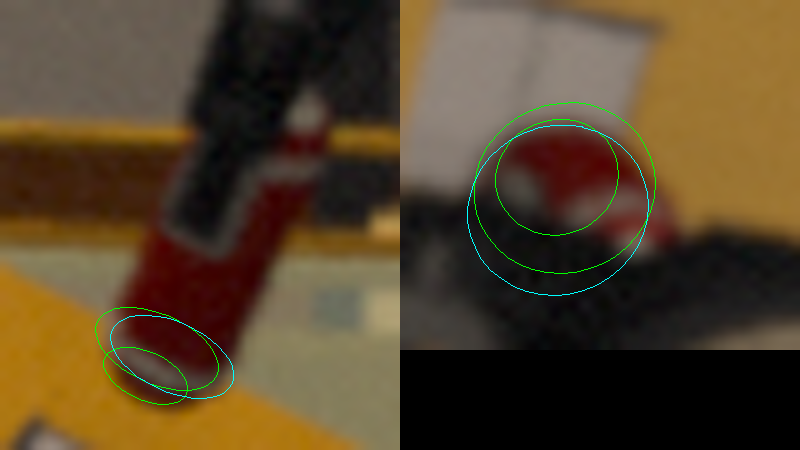

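Run:
```python
from h import *
o=get_obs();R=Ro.from_euler('xyz',o["orientation"])
for off in(0,-.005):
  for z in(.049,.0,-.035):
    p=np.array(proj("side",o["eef_pos"]+R.apply([off-.019,0,z]))); print(off,z,(p-[250,100]+.5)*10)
M[1]=-.126; print("target"); 
T=M-.075*D+.005*Ro.from_euler('xyz',RPY).apply([1,0,0]); rows(T,RPY,4)
```

```text
0 0.049 [215.41549769 378.51948279]
0 0.0 [275.0840135  242.88189737]
0 -0.035 [319.35296544 142.25037221]
-0.005 0.049 [230.71853813 386.39822259]
-0.005 0.0 [290.7288471  250.93112916]
-0.005 -0.035 [335.25143592 150.42596925]
target
4 x [2.07 0.08 7.43] [ 0.09  0.05 -0.1 ] t 8.35 pos [ 0.5968 -0.1167  0.2659] F [-0.9 -0.9 -0.6]
```

>>> move_arm:
  motion: [1.6,0,7.4,0.1,0.4,-0.1,0.3,1.6,0,7.4,0.1,0.4,-0.1,0.3,1.6,0,7.4,0.1,0.4,-0.1,0.3,1.5,0,7.4,0.1,0.3,-0.1,0.3,0,0,0,0,0,0,0.3,0,0,0,0,0,0,0.3]
  force: 50

```text
t: 8.95
eef_pos: [0.6146, -0.1205, 0.2423]
orientation: [3.141, -0.409, -0.21]
wrist_force: [0.7, -0.6, -0.2]
finger_gap: 0.427
grip_force: 52.1
```

Run:
```python
from h import *
out=[]
o=get_obs();R=Ro.from_euler('xyz',o["orientation"]);M[1]=-.126
e=R.inv().apply(M-o["eef_pos"]); print("mouth in tool mm",e*1e3,o["orientation"])
B=Ro.from_euler('xyz',[0,-np.radians(22),YAW])
for n,(x0,y0) in(("side",(240,120)),("top",(395,160))):
    im=snapshot(n)[:,:,::-1]; S=10; w,h=40,45
    c=cv2.resize(np.ascontiguousarray(im[y0:y0+h,x0:x0+w]),None,fx=S,fy=S,interpolation=2)
    def pl(P,col):
        p=np.array([proj(n,q) for q in P]); cv2.polylines(c,[((p-[x0,y0]+.5)*S).astype(int)],True,col,1)
    ring=lambda off,z,r:[o["eef_pos"]+R.apply([off+r*np.cos(a),r*np.sin(a),z]) for a in np.linspace(0,6.283,40)]
    pl(ring(-.003,.059,.013),(0,255,0)); pl(ring(-.003,.049,.019),(0,255,0))
    pl([M+B.apply([x,y,0]) for x,y in((-.023,-.024),(.023,-.024),(.023,.024),(-.023,.024))],(255,0,255))
    out.append(c)
cv2.imwrite("pics/e3.png",np.hstack(out))
```

```text
mouth in tool mm [-6.76272065  0.4884477  75.89733397] [ 3.14148044 -0.40941953 -0.21046836]
```

View pics/e3.png

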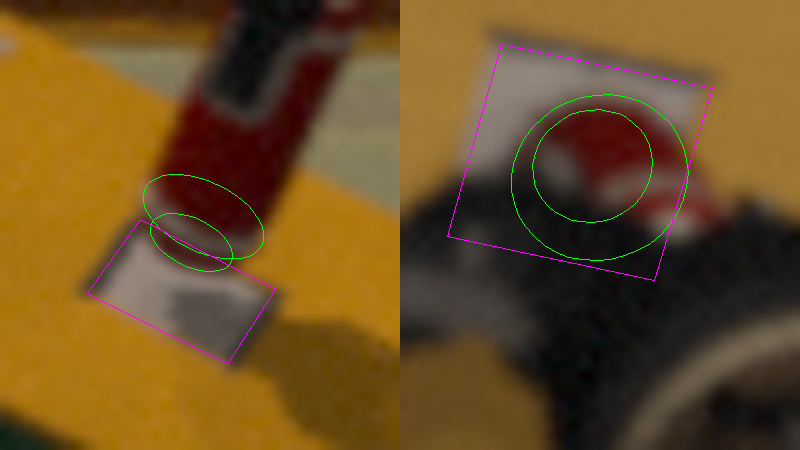

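>>> move_arm:
  motion: [-3,0.5,3,0,0,0,0.3,-0.2,0,6,0,0,0,0.3,-0.1,0,6,0,0,0,0.3,-0.1,0,5,0,0,0,0.3,-0.1,0,5,0,0,0,0.3,-0.1,0,5,0,0,0,0.3,0,0,0,0,0,0,0.3]

```text
t: 9.75
eef_pos: [0.624, -0.1231, 0.2145]
orientation: [3.141, -0.412, -0.211]
wrist_force: [-0.2, 0.9, 2.8]
finger_gap: 0.432
grip_force: 52.5
```

>>> move_arm:
  motion: [-0.1,0,5,0,0,0,0.3,-0.1,0,5,0,0,0,0.3,-0.1,0,5,0,0,0,0.3,-0.1,0,5,0,0,0,0.3,0,0,0,0,0,0,0.3]

```text
t: 10.25
eef_pos: [0.6315, -0.1248, 0.1957]
orientation: [3.141, -0.413, -0.211]
wrist_force: [2.0, -0.3, 0.5]
finger_gap: 0.43
grip_force: 52.3
```

>>> move_arm:
  motion: [-0.1,0,5,0,0,0,0.3,-0.1,0,5,0,0,0,0.3,-0.1,0,4,0,0,0,0.3,-0.1,0,4,0,0,0,0.3,0,0,0,0,0,0,0.3]

```text
t: 10.75
eef_pos: [0.6367, -0.1259, 0.1773]
orientation: [3.141, -0.409, -0.211]
wrist_force: [2.4, 0.0, -3.0]
finger_gap: 0.426
grip_force: 51.9
```

Run:
```python
from h import *
o=get_obs();R=Ro.from_euler('xyz',o["orientation"]);M[1]=-.126
print("mouth in tool mm",R.inv().apply(M-o["eef_pos"])*1e3,o["wrist_force"],o["finger_gap"],o["grip_force"])
a=snapshot("side")[:,:,::-1];b=snapshot("top")[:,:,::-1]
cv2.imwrite("pics/f3.png",np.hstack([cv2.resize(np.ascontiguousarray(a[80:180,220:320]),(400,400),interpolation=2),cv2.resize(np.ascontiguousarray(b[120:220,370:470]),(400,400),interpolation=2)]))
```

```text
mouth in tool mm [-1.72837257 -0.13587899  7.18711569] [ 2.37625839  0.00395933 -2.9835833 ] 0.4262333388244728 51.94760198417043
```

View pics/f3.png

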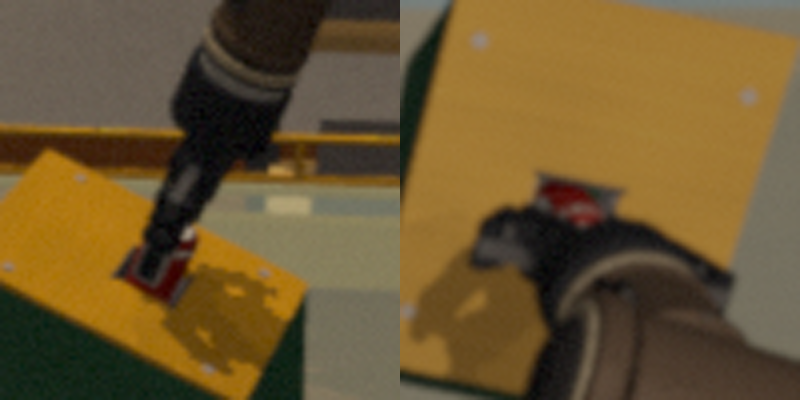

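>>> move_arm:
  motion: [0,0,0,0,0,0,0.55,0,0,0,0,0,0,0.7,0,0,0,0,0,0,0.8,0,0,0,0,0,0,0.8,0,0,-10,0,0,0,0.8,0,0,-15,0,0,0,0.8,0,0,-15,0,0,0,0.8,0,0,-15,0,0,0,0.8,0,0,-10,0,0,0,0.8]

```text
t: 11.75
eef_pos: [0.6121, -0.1206, 0.2413]
orientation: [3.141, -0.414, -0.21]
wrist_force: [0.3, 0.5, -0.3]
finger_gap: 0.798
grip_force: 0.0
```

>>> move_arm:
  motion: [0,0,-5,0,0,0,0.4,0,0,0,0,0,0,0,0,0,0,0,0,0,0,0,0,0,0,0,0,0,0,0,0,0,0,0,0,0,0,0,0,0,0,0,0,0,0,0,0,0,0,0,0,0,0,0,0,0]

```text
t: 12.55
eef_pos: [0.6098, -0.1201, 0.2427]
orientation: [3.141, -0.41, -0.211]
wrist_force: [-0.4, -0.9, 0.0]
finger_gap: -0.004
grip_force: 0.0
```

Run:
```python
from h import *
M[1]=-.126; rows(M-.075*D,RPY,1); print(get_obs()["finger_gap"])
a=snapshot("side")[:,:,::-1];b=snapshot("top")[:,:,::-1]
cv2.imwrite("pics/g3.png",np.hstack([cv2.resize(np.ascontiguousarray(a[80:180,220:320]),(400,400),interpolation=2),cv2.resize(np.ascontiguousarray(b[120:220,370:470]),(400,400),interpolation=2)]))
```

```text
1 x [-0.67 -0.16  3.2 ] [ 0.   -1.49  0.02] t 12.55 pos [ 0.6098 -0.1201  0.2427] F [-0.4 -0.9  0. ]
-0.0043902842297760545
```

View pics/g3.png

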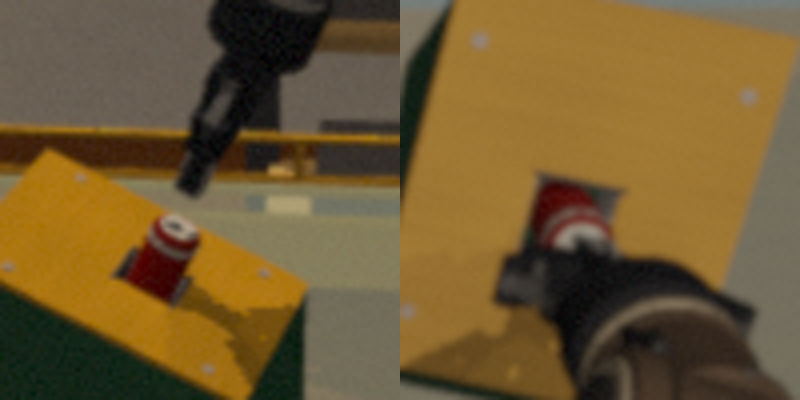

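Run:
```python
from h import *
M[1]=-.126; X=Ro.from_euler('xyz',RPY).apply([1,0,0])
for h in(.04,.045,.05):
  for x in(0,-.004): P=M-h*D+x*X; print(h,x,[np.round(v,1) for v in(proj("side",P),proj("top",P))])
```

```text
0.04 0 [array([262.4, 138.1]), array([415.3, 180.1])]
0.04 -0.004 [array([263.6, 138.7]), array([414.7, 181.8])]
0.045 0 [array([262.9, 136.7]), array([415.6, 180.7])]
0.045 -0.004 [array([264.2, 137.3]), array([415.1, 182.4])]
0.05 0 [array([263.5, 135.4]), array([416. , 181.2])]
0.05 -0.004 [array([264.8, 136. ]), array([415.5, 183. ])]
```

>>> move_arm:
  motion: [-2.7,0,2,0,-1.5,0,0,0,0,10,0,0,0,0,0,0,10,0,0,0,0,0,0,7,0,0,0,0,0,0,6,0,0,0,0,0,0,6,0,0,0,0,0,0,6,0,0,0,0,0,0,0,0,0,0,0]

```text
t: 13.45
eef_pos: [0.6243, -0.1232, 0.1971]
orientation: [3.142, -0.382, -0.211]
wrist_force: [-0.2, 0.6, -0.7]
finger_gap: 0.001
grip_force: 0.0
```

Run:
```python
from h import *
M[1]=-.126; rows(M,RPY,1)
a=snapshot("side")[:,:,::-1];b=snapshot("top")[:,:,::-1]
cv2.imwrite("pics/h3.png",np.hstack([cv2.resize(np.ascontiguousarray(a[80:180,220:320]),(400,400),interpolation=2),cv2.resize(np.ascontiguousarray(b[120:220,370:470]),(400,400),interpolation=2)]))
```

```text
1 x [ 2.87 -0.12 30.36] [-0.    0.09  0.02] t 13.45 pos [ 0.6243 -0.1232  0.1971] F [-0.2  0.6 -0.7]
```

View pics/h3.png

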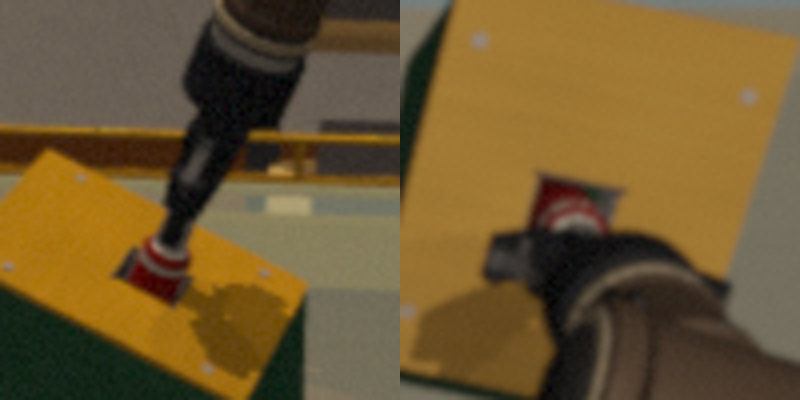

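>>> move_arm:
  motion: [0.5,0,6,0,0,0,0,0.5,0,6,0,0,0,0,0.5,0,6,0,0,0,0,0.5,0,6,0,0,0,0,0.5,0,6,0,0,0,0,0,0,0,0,0,0,0]

```text
t: 14.15
eef_pos: [0.6376, -0.1261, 0.17]
orientation: [3.142, -0.382, -0.211]
wrist_force: [-0.2, 0.3, 0.9]
finger_gap: 0.003
grip_force: 0.0
```

>>> move_arm:
  motion: [0.2,0,6,0,0,0,0,0.2,0,6,0,0,0,0,0,0,6,0,0,0,0,0,0,6,0,0,0,0,0,0,6,0,0,0,0,0,0,5,0,0,0,0,0,0,3,0,0,0,0,0,0,0,0,0,0,0,0,0,0,0,0,0,0]

```text
t: 15.05
eef_pos: [0.6525, -0.1293, 0.1359]
orientation: [3.141, -0.385, -0.211]
wrist_force: [3.9, -1.2, -2.9]
finger_gap: -0.002
grip_force: 4.0
```

Run:
```python
from h import *
M[1]=-.126; rows(M,RPY,1)
```

```text
1 x [ -1.    -0.19 -37.16] [ 0.01 -0.04  0.01] t 15.05 pos [ 0.6525 -0.1293  0.1359] F [ 3.9 -1.2 -2.9]
```

>>> move_arm:
  motion: [0,0,-6,0,0,0,0,0,0,-8,0,0,0,0,0,0,-8,0,0,0,0,0,0,-10,0,0,0,0,0,0,-15,0,0,0,0,0,0,-20,0,0,0,0,0,0,-25,0,0,0,0,0,0,-25,0,0,0,0,0,0,-25,0,0,0,0,0,0,-25,0,0,0,0,0,0,-25,0,0,0,0,0,0,0,0,0,0,0]

```text
t: 16.25
eef_pos: [0.5834, -0.1144, 0.3207]
orientation: [3.141, -0.394, -0.21]
wrist_force: [0.5, 0.6, 1.1]
finger_gap: 0.0
grip_force: 0.0
```

>>> move_arm:
  motion: [-25,0,0,0,0,0,0,-25,0,0,0,0,0,0,-25,0,0,0,0,0,0,-25,0,0,0,0,0,0,-25,0,0,0,0,0,0,-10,0,0,0,0,0,0,0,0,0,0,0,0,0]

```text
t: 16.95
eef_pos: [0.4582, -0.0875, 0.2627]
orientation: [3.142, -0.383, -0.211]
wrist_force: [-0.3, 0.5, -0.5]
finger_gap: -0.004
grip_force: 0.0
```

Run:
```python
from h import *
from collections import Counter
M[1]=-.126; B=Ro.from_euler('xyz',[0,-np.radians(22),YAW])
for n in("side","top"):
    im=snapshot(n); im0=cv2.imread(f"pics/{n}0.png")[:,:,::-1]
    # mouth interior: now vs. at start
    q=np.array([proj(n,M+B.apply([x,y,0])) for x,y in((-.017,-.018),(.017,-.018),(.017,.018),(-.017,.018))])
    k=np.zeros(im.shape[:2],np.uint8); cv2.fillPoly(k,[np.round(q).astype(int)],1)
    print(n,"mouth mean rgb now",cv2.mean(im,k)[:3],"start",cv2.mean(np.ascontiguousarray(im0),k)[:3])
    for t in("can_center","tumbler0","olive_dish","ice_bucket"):
        print(t,[(np.round(r["point"]),round(r["p"],2)) for r in pinpoint(n,t)])
    d=cv2.absdiff(im,np.ascontiguousarray(im0)).max(2)
    m=cv2.morphologyEx((d>45).astype(np.uint8),cv2.MORPH_OPEN,np.ones((3,3)))
    print("changed blobs",[list(s) for s in cv2.connectedComponentsWithStats(m)[2][1:]])
```

```text
side mouth mean rgb now (143.77319587628867, 126.41237113402062, 111.30927835051546) start (146.27835051546393, 128.7835051546392, 113.54639175257732)
can_center [(array([275., 268.]), 0.95)]
tumbler0 [(array([231., 248.]), 0.85), (array([220., 286.]), 0.72)]
olive_dish [(array([327., 321.]), 0.65)]
ice_bucket [(array([250., 356.]), 0.75)]
changed blobs [[np.int32(394), np.int32(0), np.int32(22), np.int32(12), np.int32(151)], [np.int32(417), np.int32(0), np.int32(18), np.int32(23), np.int32(305)], [np.int32(477), np.int32(0), np.int32(23), np.int32(12), np.int32(160)], [np.int32(412), np.int32(7), np.int32(3), np.int32(5), np.int32(15)], [np.int32(389), np.int32(9), np.int32(4), np.int32(4), np.int32(16)], [np.int32(356), np.int32(13), np.int32(26), np.int32(27), np.int32(534)], [np.int32(408), np.int32(19), np.int32(3), np.int32(3), np.int32(9)], [np.int32(382), np.int32(26), np.int32(9), np.int32(10), np.int32(49)], [np.int32(387), np.int32(27), np.int32(26), np.int32(50), np.int32(858)], [np.int32(434), np.int32(26), np.int32(36), np.int32(37), np.int32(970)], [np.int32(324), np.i
[... 1997 characters left out ...]
 278.]), 0.61)]
tumbler0 [(array([300., 164.]), 0.92), (array([244., 165.]), 0.87)]
olive_dish [(array([202., 266.]), 0.58)]
ice_bucket [(array([162., 202.]), 0.72)]
changed blobs [[np.int32(258), np.int32(241), np.int32(9), np.int32(11), np.int32(57)], [np.int32(380), np.int32(253), np.int32(112), np.int32(135), np.int32(7679)], [np.int32(387), np.int32(373), np.int32(18), np.int32(36), np.int32(274)], [np.int32(312), np.int32(386), np.int32(66), np.int32(27), np.int32(616)], [np.int32(459), np.int32(397), np.int32(8), np.int32(23), np.int32(133)], [np.int32(346), np.int32(410), np.int32(13), np.int32(10), np.int32(57)], [np.int32(340), np.int32(416), np.int32(3), np.int32(3), np.int32(9)]]
```

The mouth looks the same as it did at the start, so the flap is shut. The only scene change is the missing small can, and nothing else has moved.

```bash
python3 -c "
from workcell import *
print(sign_off())"
```

```text
the job is handed in; nothing more can be done
None
```

The small red can went all the way through the flap into the bin, the flap shut behind it, the tumblers, olive dish and ice bucket show no movement in the final pictures, and I handed the job in at about 17 s.

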